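# Clamp the paint jar and unscrew its tight lid

## Task

Open the tight paint jar that stands in the wooden jar clamp on the desk. First swing the cam lever all the way round so that the sliding jaw locks the jar, then unscrew the black lid anticlockwise just until its thread lets go (a little under a quarter turn), and lift it straight up. Finish while still holding the lid level and still, two or three centimetres above the mouth of the jar, with the jar left locked in the clamp; do not lift or tip the jar and leave the other things on the desk alone.

Things in the scene. Friction and masses are not known exactly. Their poses are not given: they have to be found in the camera images.
- clamp: Jar clamp fixed to the desk: plywood board 110 x 270 x 12 mm (its middle 45 mm to -y of the origin), wooden V jaw at the +y end, sliding jaw at -y that moves along y; only the jar and the lever knob stand higher than 52 mm. Origin: on the desk under the axis of a jar seated in the V. The lever's upright pivot is at (0, -120 mm) from it in the clamp's axes.
- cam (a joint): Angle of the steel cam lever, rad. 0: open, lever points to the clamp's -x; it grows anticlockwise seen from above; 1.57: points to the clamp's -y; stop at 1.6, where the jaw is home and presses the jar with about 30 N through a sprung pad. It takes 0.5 Nm, up to 0.8 Nm as the jaw bites; it stays where it is left. Above 1.4 counts as locked.
- lever_knob (a point): Top centre of the lever's upright round black knob (16 mm diameter, standing 46 mm clear above the flat lever arm, its top 84 mm above the desk), 80 mm from the lever's pivot. It can be pinched from above or pushed.
- pad: Rubber pad on the sliding jaw, 42 mm wide, 34 mm tall. Its origin is the clamp's origin, shifted along the clamp's y by the jaw's travel (10 mm per rad of the lever, until it touches the jar at about 10 mm).
- jar: White round jar, loose in the clamp, about 0.35 kg: body 66 mm diameter up to 55 mm, shoulder up to 65 mm, then a 45 mm neck; rim 98 mm above its origin, the centre of its underside (it stands on the 12 mm board). z is up, yaw is arbitrary. Unclamped it turns with the lid.
- cap: Black round ribbed screw lid, 64 mm diameter, 24 mm tall, 35 g, on the jar. Origin: centre of its lower edge, z up; screwed on, that is 78 mm above the jar's underside (lid top 114 mm above the desk). Grip its sides from above. It turns with about 0.4 Nm.
- thread (a joint): How far the lid is unscrewed on the jar, rad: 0 tight, growing anticlockwise seen from above (the lid itself turns up to 0.1 rad more: play). The lugs let go at about 1.15, a fifth of a turn of the lid; until then the lid is held down; it does not rise by itself. Must end between 1.1 and 2.0; stop at 2.3. Keeps its value once the lid is off.
- pen_pot: Terracotta pot, 80 mm diameter, 95 mm tall, with pens up to 180 mm. Leave alone. Origin: centre of underside.
- stapler: Grey stapler 130 x 36 x 44 mm. Leave alone. Origin: centre of underside.
- tape_roll: Cardboard-brown tape roll lying flat, 84 mm diameter, 24 mm tall. Leave alone. Origin: centre of underside.

How it is judged:
By the outcome, as a careful person would: the job done as asked, in the order asked, and still so for the second after the job is handed in, while the arm keeps its last pose, push and grip.
It also fails if it takes over 51 s, if anything falls off the work surface, if the arm or the gripper's body presses on something with over 40 N, if the wrist force passes 120 N, or if a joint passes its speed limit or range.

## Robot

A 6-joint arm with a two-finger parallel gripper is mounted at the origin on the work surface. World frame = base frame: x ahead of the robot, y to its left, z up, the work surface at z = 0. Lengths are in mm, angles in rad, forces in N, time in s.
With the tool pointing down it reaches from about 350 to 975 mm from the base axis. Payload 7.1 kg.
Tool frame: the origin (TCP) lies midway between the tips of the shut fingers; the grasp point (between the pads) lies 19 mm behind it; z points along the fingers, y is the line along which they close (so a half turn about z gives the same grasp; the last joint's range is limited). The gripper opens to 88 mm and grips with 3 to 60 N. Pads are 20 mm wide; open, the fingers measure 115 mm over their backs; the gripper's body (75 mm by 178 mm) begins 61 mm behind the grasp point.
Start: joints at [1.16, 0.423, 1.63, -0, 1.089, -0.019], TCP at [238.626, 577.635, 222.675] pointing down, gripper open.
Joint ranges: [-3, 3], [-0.9, 2.11], [0.09, 2.58], [-1.31, 4.45], [0.11, 2.69], [-2.54, 2.54]. Speed limits (rad/s): [2.39, 2.39, 3.01, 3.14, 3.14, 3.14].

## Interface

Orientations are given as a rotation vector (axis times angle).
In Python, from workcell import ctrl gives the robot as it stands. The module is installed in compiled form; this text tells all that it offers.
- The arm moves only by the tool servo_tool, never from a script. Its argument "increments" is a list of rows, each a list of 7 numbers: the shift along the world's x, y, z in cm, then the turn, a rotation vector about the world's x, y, z in degrees, then the opening, from -1 (shut) to 1 (fully open). A call has 1 to 20 rows; each row is the pose to reach, as a shift and turn from the pose commanded when the call began; what a row does not reach only later rows make up. A row lasts 1/12 s, in which the tool goes at most 41.7 mm and 7.16 degrees, less where a joint would pass 70% of its speed; a pose out of reach is approached as far as the arm can. A call with a gripper value outside its range is refused whole. The fingers move at their own pace and stop on an object; the grip force is fixed at half the most. Time passes only in rows, so rows that repeat a pose let the fingers close. It gives the time, the measured TCP pose, the force, the opening and the grip force at its end, in the units of the state.
- ctrl.get_obs(): the state, without advancing time (a new reading comes with each control period).
- ctrl.get_image(name): name is "scene" or "top" or "wrist"; returns a dict with "image" (384x512x3 uint8, red, green, blue), "fx", "fy", "cx", "cy" (pixels), "extrinsics" (4x4, takes a point from camera to world coordinates); the wrist camera has in their place "tool_from_camera" (4x4, takes a point from camera to tool coordinates, whose origin is the TCP and whose axes are the flange's). Camera axes: x right, y up, looking along -z (the intrinsics and any distortion apply to the point x, -y, -z); pixel columns grow to the right and rows downward; lengths in mm; the calibration is good to about 2 mm. A picture is of the moment at which its call begins: read the wrist's pose just before it. There is no depth.
- ctrl.close_job(): hands the job in; it is judged then, once.
The state is a dict: "t": time; "qpos": joint angles; "qvel": joint speeds; "joint_torque": joint torques, N m; "ee_pos": TCP position; "orientation": TCP orientation; "ft_force": force on the tool from outside, world axes, zero at the start; "moment": the same for the moment, N m; "width": finger opening in mm; "grasp_force": force on a finger pad.
Only numpy, scipy, OpenCV 4.12 (cv2) and the standard library are available. Lean on these libraries where they do the work, as an engineer would, in place of code of your own. Each camera call takes 0.05 s, during which the arm holds its last target. There are 200 camera calls.

## Working session

There is one attempt and no reset: what is moved stays moved. The work goes in short steps, Python scripts to look and compute and a tool call to move; the robot and the scene stay as the last step left them, time stands still between calls to the robot, and variables do not carry over. Pictures are saved under pics/ and viewed, at most 10 in all, crops included, and the job is handed in when it is done.

Besides the shell and the picture viewer there is one more tool, called after "Request:" by a JSON object that holds its "api" and its "payload". servo_tool: Moves the arm, as the interface text tells. Its arguments: {"type":"object","properties":{"increments":{"type":"array","items":{"type":"array","items":{"type":"number"}}}},"required":["increments"]}

```bash
mkdir -p pics
cat > h.py <<'E'
import numpy as np, cv2
from workcell import ctrl
from scipy.spatial.transform import Rotation as R
def snap(name,fn):
    o=ctrl.get_obs(); d=ctrl.get_image(name)
    cv2.imwrite('pics/'+fn,cv2.cvtColor(d['image'],cv2.COLOR_RGB2BGR))
    if 'extrinsics' in d: E=np.array(d['extrinsics'])
    else:
        T=np.eye(4);T[:3,:3]=R.from_rotvec(o['orientation']).as_matrix();T[:3,3]=o['ee_pos'];E=T@np.array(d['tool_from_camera'])
    np.savez('pics/'+fn+'.npz',E=E,k=[d['fx'],d['fy'],d['cx'],d['cy']])
    print({k:v for k,v in d.items() if k not in('image','extrinsics','tool_from_camera')})
    return d
def pix2z(fn,u,v,z):
    a=np.load('pics/'+fn+'.npz');E=a['E'];fx,fy,cx,cy=a['k']
    r=E[:3,:3]@np.array([(u-cx)/fx,-(v-cy)/fy,-1]);c=E[:3,3]
    return (c+r*(z-c[2])/r[2]).round(1)
E
python3 - <<'E'
from h import *
print(ctrl.get_obs())
snap('top','top1.png');snap('scene','sc1.png')
for f in('top1','sc1'): print(np.load('pics/'+f+'.png.npz')['E'].round(2))
E
```

```text
{'t': 0.0, 'qpos': array([ 1.15999067e+00,  4.23854787e-01,  1.63071310e+00, -2.04412943e-05,
        1.08854257e+00, -1.90291866e-02]), 'qvel': array([-6.94216078e-04,  7.96364829e-04, -8.72861919e-05,  2.81433668e-05,
        5.61047963e-04,  2.01535500e-03]), 'joint_torque': array([-2.70012686e-03, -5.44629800e+01, -2.73669416e+01,  6.42880448e-02,
        2.27204076e-02, -1.70353819e-04]), 'ee_pos': array([238.42004621, 577.13496443, 221.88389315]), 'orientation': array([-6.11398517e-01, -3.08121213e+00,  2.33515634e-03]), 'ft_force': array([ 0.10733949,  0.07393084, -0.45194081]), 'moment': array([-0.04157191, -0.014681  , -0.01012873]), 'grasp_force': 0.0, 'width': 87.74440994385458}
{'fx': 388.2225325137155, 'fy': 388.2225325137155, 'cx': 248.3275932982352, 'cy': 192.63269395448904}
{'fx': 379.3717900921238, 'fy': 379.3717900921238, 'cx': 255.714905762562, 'cy': 194.3522814405982}
[[ 1.00000e-02  9.90000e-01 -1.30000e-01  3.88620e+02]
 [-1.00000e+00  1.00000e-02  1.00000e-02 -8.57000e+00]
 [ 1.00000e-02  1.30000e-01  9.90000e-01  1.17743e+03]
 [ 0.00000e+00  0.00000e+00  0.00000e+00  1.00000e+00]]
[[-7.60000e-01 -4.10000e-01  5.00000e-01  1.06934e+03]
 [ 6.50000e-01 -4.70000e-01  6.00000e-01  6.63140e+02]
 [-2.00000e-02  7.80000e-01  6.20000e-01  7.47620e+02]
 [ 0.00000e+00  0.00000e+00  0.00000e+00  1.00000e+00]]
```

View pics/top1.png

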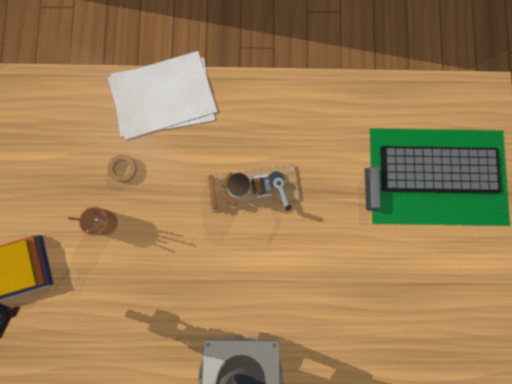

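View pics/sc1.png

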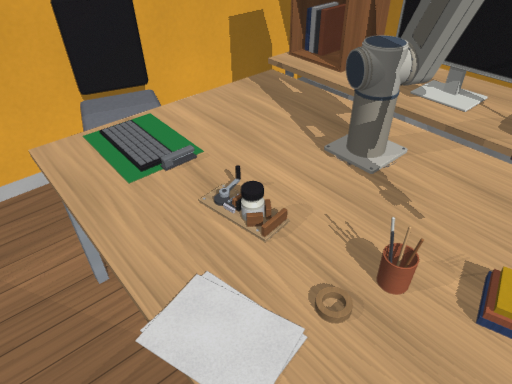

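The top view shows the jar lid at about (238,185), the lever pivot at about (277,180) and the knob near (289,208). The clamp is nearly aligned with the world axes. The pen pot and tape are to the left and the stapler is to the right, all clear of the work. I'll zoom in on the clamp.

Run:
```python
from h import *
im=cv2.imread('pics/top1.png')[150:225,200:310]
cv2.imwrite('pics/crop1.png',cv2.resize(im,None,fx=7,fy=7,interpolation=cv2.INTER_CUBIC))
f='top1.png'
print('lid',pix2z(f,238,184,114),'piv',pix2z(f,277,181,35),'knob',pix2z(f,289,208,84))
```

```text
lid [549.8  13.4 114. ] piv [ 572.5 -101.1   35. ] knob [ 487.8 -131.3   84. ]
```

View pics/crop1.png

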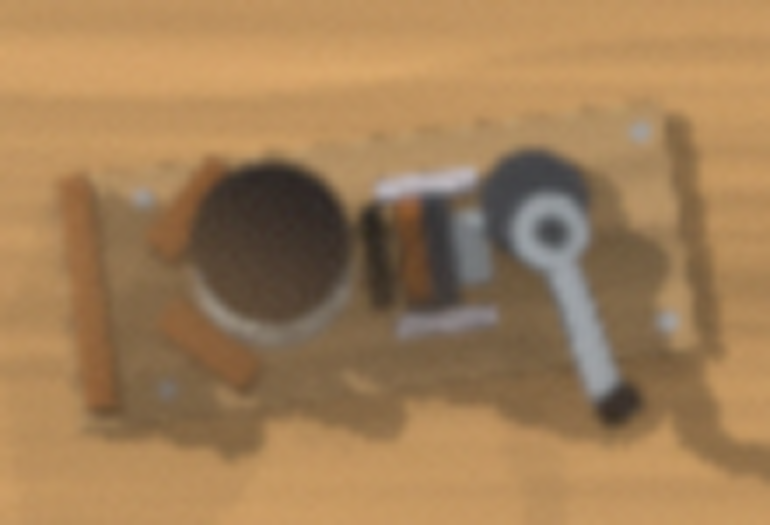

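The crop shows the lid centre at about (238.6,184.3), the pivot at (278.4,183) and the knob at (288.6,208). I'll fly over for a close wrist view, turning the tool for the knob on the way.

Request:
{"api": "servo_tool", "payload": {"increments": [[0, 0, 6, 0, 0, -6, 1], [2, -4, 8, 0, 0, -12, 1], [26, -64, 10, 0, 0, -145, 1], [26, -64, 10, 0, 0, -145, 1], [26, -64, 10, 0, 0, -145, 1], [26, -64, 10, 0, 0, -145, 1], [26, -64, 10, 0, 0, -145, 1], [26, -64, 10, 0, 0, -145, 1], [26, -64, 10, 0, 0, -145, 1], [26, -64, 10, 0, 0, -145, 1], [26, -64, 10, 0, 0, -145, 1], [26, -64, 10, 0, 0, -145, 1], [26, -64, 10, 0, 0, -145, 1], [26, -64, 10, 0, 0, -145, 1], [26, -64, 10, 0, 0, -145, 1], [26, -64, 10, 0, 0, -145, 1], [26, -64, 10, 0, 0, -145, 1], [26, -64, 10, 0, 0, -145, 1], [26, -64, 10, 0, 0, -145, 1], [26, -64, 10, 0, 0, -145, 1]]}}

```text
t: 1.77
ee_pos: [498.9, -64.5, 322.2]
orientation: [-3.111, -0.439, 0.001]
ft_force: [0.6, 0.3, 0.2]
width: 87.9
grasp_force: 0.0
```

Request:
{"api": "servo_tool", "payload": {"increments": [[0, 0, 0, 0, 0, 0, 1], [0, 0, 0, 0, 0, 0, 1], [0, 0, 0, 0, 0, 0, 1]]}}

```text
t: 2.02
ee_pos: [498.4, -62.0, 322.5]
orientation: [-3.107, -0.461, 0.001]
ft_force: [-0.1, -0.3, 0.3]
width: 88.0
grasp_force: 0.0
```

Run:
```python
from h import *
o=ctrl.get_obs();print(o['t'],o['qpos'].round(2),o['ee_pos'],R.from_rotvec(o['orientation']).as_matrix().round(3))
d=snap('wrist','w1.png');print(np.array(d['tool_from_camera']).round(2))
im=cv2.imread('pics/w1.png');cv2.imwrite('pics/w1b.png',cv2.resize(im,(800,600)))
```

```text
2.0167 [-0.15  0.13  1.79  0.    1.22  1.13] [498.40216009 -62.03017264 322.51986833] [[ 0.957  0.29  -0.   ]
 [ 0.29  -0.957  0.   ]
 [-0.    -0.    -1.   ]]
{'fx': 266.5118069213527, 'fy': 266.5118069213527, 'cx': 250.60532662958346, 'cy': 189.4726059703848}
[[   0.      0.96    0.28   75.57]
 [   1.     -0.     -0.      0.3 ]
 [   0.      0.28   -0.96 -162.05]
 [   0.      0.      0.      1.  ]]
```

View pics/w1b.png

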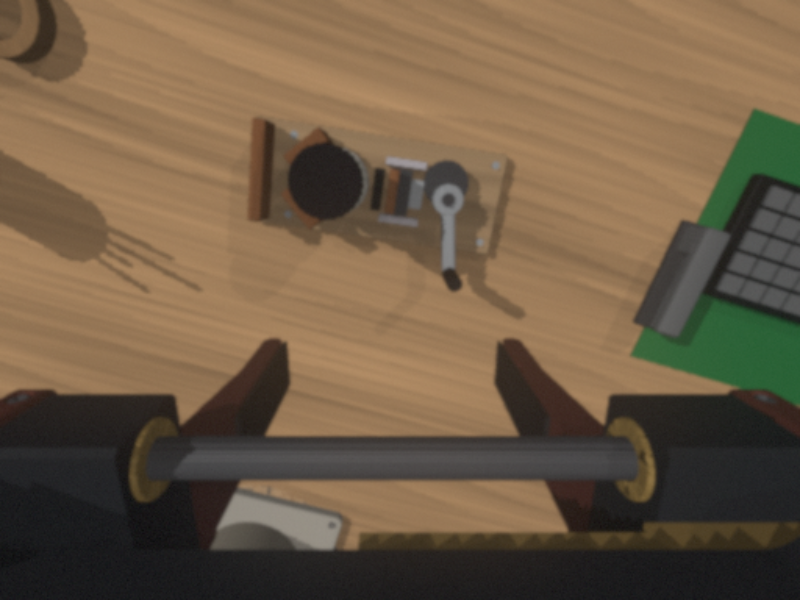

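The wrist view shows the lid top at (208,115), the pivot ring at (287,128) and the knob top at about (290.6,180.5) in original pixels.

Run:
```python
from h import *
f='w1.png'; s=1.5625
print('cam',np.load('pics/w1.png.npz')['E'][:3,3])
print('lid',pix2z(f,325/s,180/s,114),pix2z('top1.png',238.6,184.3,114))
for z in(40,45,50): print('piv',z,pix2z(f,448/s,200/s,z),pix2z('top1.png',278.4,183,z))
print('knob',pix2z(f,454/s,281/s,84),pix2z('top1.png',288.6,207.9,84))
print('lid edges',pix2z(f,287/s,180/s,114),pix2z(f,364/s,180/s,114),pix2z(f,325/s,140/s,114),pix2z(f,325/s,220/s,114))
for p in[(272,124),(512,156),(490,256)]: print('board',pix2z(f,p[0]/s,p[1]/s,12))
```

```text
cam [570.86204517 -40.3932589  484.54353404]
lid [549.9  13.1 114. ] [549.   11.7 114. ]
piv 40 [ 563.7 -103.9   40. ] [ 565.7 -104.8   40. ]
piv 45 [ 563.7 -103.1   45. ] [ 565.  -104.4   45. ]
piv 50 [ 563.8 -102.4   50. ] [ 564.2 -104.    50. ]
knob [ 492. -129.   84.] [ 488.1 -130.2   84. ]
lid edges [540.4  44.2 114. ] [559.7 -18.9 114. ] [581.1  21.1 114. ] [517.    4.6 114. ]
board [583.   95.4  12. ]
board [ 627.  -158.6   12. ]
board [ 517.9 -174.6   12. ]
```

Request:
{"api": "servo_tool", "payload": {"increments": [[-0.9, -6.8, -4, 0, 0, 2, 1], [-0.9, -6.8, -8, 0, 0, 2, 1], [-0.9, -6.8, -12, 0, 0, 2, 1], [-0.9, -6.8, -16, 0, 0, 2, 1], [-0.9, -6.8, -20, 0, 0, 2, 1], [-0.9, -6.8, -23, 0, 0, 2, 1], [-0.9, -6.8, -26, 0, 0, 2, 1], [-0.9, -6.8, -27.4, 0, 0, 2, 1], [-0.9, -6.8, -27.4, 0, 0, 2, 1], [-0.9, -6.8, -27.4, 0, 0, 2, 0], [-0.9, -6.8, -27.4, 0, 0, 2, -1], [-0.9, -6.8, -27.4, 0, 0, 2, -1], [-0.9, -6.8, -27.4, 0, 0, 2, -1], [-0.9, -6.8, -27.4, 0, 0, 2, -1], [-0.9, -6.8, -27.4, 0, 0, 2, -1], [-0.9, -6.8, -27.4, 0, 0, 2, -1], [-0.9, -6.8, -27.4, 0, 0, 2, -1], [-0.9, -6.8, -27.4, 0, 0, 2, -1]]}}

```text
t: 3.57
ee_pos: [489.7, -130.4, 48.8]
orientation: [3.1, 0.509, 0.0]
ft_force: [0.4, 0.0, -0.2]
width: 31.5
grasp_force: 0.0
```

Run:
```python
from h import *
o=ctrl.get_obs();print(o['t'],o['ee_pos'],o['orientation'],o['width'],o['grasp_force'],o['ft_force'],o['moment'],o['qpos'].round(2))
P=np.array([564.5,-104.3]);K=o['ee_pos'][:2]
print(K-P,np.linalg.norm(K-P))
r=(K-P)
for a in range(0,91,5):
    q=R.from_euler('z',a,degrees=True).as_matrix()[:2,:2]@r+P-K
    print(a,(q/10).round(2))
d=snap('wrist','w2.png');
```

```text
3.5667 [ 489.66956655 -130.39421514   48.77608178] [3.10006519e+00 5.08695034e-01 2.49375585e-04] 31.484426144052772 0.0 [ 0.37998128  0.04398704 -0.20422884] [-0.03815073  0.17883755 -0.01082038] [-0.28  0.53  1.98  0.    0.62  0.96]
[-74.83043345 -26.09421514] 79.24961724736039
0 [0. 0.]
5 [ 0.26 -0.64]
10 [ 0.57 -1.26]
15 [ 0.93 -1.85]
20 [ 1.34 -2.4 ]
25 [ 1.8  -2.92]
30 [ 2.31 -3.39]
35 [ 2.85 -3.82]
40 [ 3.43 -4.2 ]
45 [ 4.04 -4.53]
50 [ 4.67 -4.8 ]
55 [ 5.33 -5.02]
60 [ 6.   -5.18]
65 [ 6.69 -5.28]
70 [ 7.38 -5.31]
75 [ 8.07 -5.29]
80 [ 8.75 -5.21]
85 [ 9.43 -5.07]
90 [10.09 -4.87]
{'fx': 266.5118069213527, 'fy': 266.5118069213527, 'cx': 250.60532662958346, 'cy': 189.4726059703848}
```

View pics/w2.png

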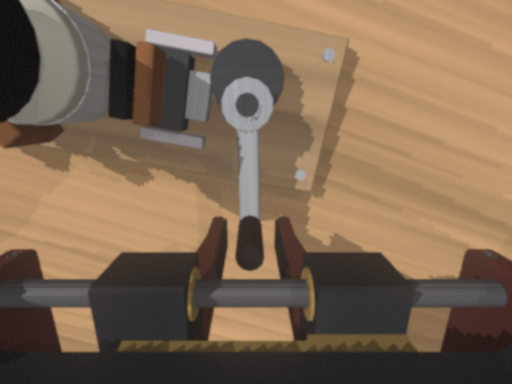

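The fingers are either side of the knob at (249,243) and centred on it, and the lever points straight along the tool's x. I'll close and cross-check the pivot, ring at (247,103).

Request:
{"api": "servo_tool", "payload": {"increments": [[0, 0, 0, 0, 0, 0, -1], [0, 0, 0, 0, 0, 0, -1], [0, 0, 0, 0, 0, 0, -1], [0, 0, 0, 0, 0, 0, -1], [0, 0, 0, 0, 0, 0, -1]]}}

```text
t: 4.03
ee_pos: [489.5, -130.2, 48.6]
orientation: [-3.1, -0.509, 0.001]
ft_force: [-1.0, 3.1, 0.9]
width: 15.4
grasp_force: 30.0
```

Run:
```python
from h import *
o=ctrl.get_obs();print(o['t'],o['ee_pos'],o['width'],o['grasp_force'],o['ft_force'])
for z in(38,42,46): print(z,pix2z('w2.png',247,103,z))
```

```text
4.0333 [ 489.46445078 -130.18827909   48.61382798] 15.426452099105596 30.000091195106506 [-0.96941865  3.08359185  0.90319196]
38 [ 565.6 -102.7   38. ]
42 [ 565.5 -102.8   42. ]
46 [ 565.4 -102.9   46. ]
```

Request:
{"api": "servo_tool", "payload": {"increments": [[0.12, -0.33, 0, 0, 0, 2.5, -1], [0.26, -0.65, 0, 0, 0, 5, -1], [0.41, -0.96, 0, 0, 0, 7.5, -1], [0.58, -1.27, 0, 0, 0, 10, -1], [0.76, -1.57, 0, 0, 0, 12.5, -1], [0.95, -1.86, 0, 0, 0, 15, -1], [1.15, -2.15, 0, 0, 0, 17.5, -1], [1.37, -2.42, 0, 0, 0, 20, -1], [1.6, -2.69, 0, 0, 0, 22.5, -1], [1.84, -2.94, 0, 0, 0, 25, -1], [2.09, -3.18, 0, 0, 0, 27.5, -1], [2.35, -3.42, 0, 0, 0, 30, -1], [2.62, -3.64, 0, 0, 0, 32.5, -1], [2.9, -3.85, 0, 0, 0, 35, -1], [3.19, -4.04, 0, 0, 0, 37.5, -1], [3.48, -4.23, 0, 0, 0, 40, -1], [3.48, -4.23, 0, 0, 0, 40, -1]]}}

```text
t: 5.45
ee_pos: [524.4, -172.3, 48.6]
orientation: [-2.737, -1.54, 0.0]
ft_force: [0.8, 3.8, 1.3]
width: 15.4
grasp_force: 30.0
```

Run:
```python
from h import *
o=ctrl.get_obs();print(o['t'],o['ee_pos'],o['width'],o['grasp_force'],o['ft_force'],o['moment'],o['qpos'].round(2))
P=np.array([565,-103.5]);K=np.array([489.7,-130.4])+[34.8,-42.3];r=K-P
print(r,np.linalg.norm(r),np.degrees(np.arctan2(r[1],r[0]))%360, o['ee_pos'][:2]-K)
for a in np.arange(2.5,51,2.5):
    q=R.from_euler('z',a,degrees=True).as_matrix()[:2,:2]@r-r
    print(a,(q/10).round(2))
```

```text
5.45 [ 524.42148995 -172.25806593   48.59009688] 15.381476636353613 29.999991059303284 [0.78919415 3.84107081 1.33086916] [ 0.64368852  0.06272441 -0.08630052] [-0.34  0.58  1.88  0.    0.68  0.21]
[-40.5 -69.2] 80.18035919101385 239.66126354194398 [-0.07851005  0.44193407]
2.5 [ 0.31 -0.17]
5.0 [ 0.62 -0.33]
7.5 [ 0.94 -0.47]
10.0 [ 1.26 -0.6 ]
12.5 [ 1.59 -0.71]
15.0 [ 1.93 -0.81]
17.5 [ 2.27 -0.9 ]
20.0 [ 2.61 -0.97]
22.5 [ 2.96 -1.02]
25.0 [ 3.3  -1.06]
27.5 [ 3.65 -1.09]
30.0 [ 4.  -1.1]
32.5 [ 4.35 -1.09]
35.0 [ 4.7  -1.07]
37.5 [ 5.05 -1.04]
40.0 [ 5.4  -0.98]
42.5 [ 5.74 -0.92]
45.0 [ 6.08 -0.84]
47.5 [ 6.42 -0.74]
50.0 [ 6.75 -0.63]
```

Request:
{"api": "servo_tool", "payload": {"increments": [[0.31, -0.17, 0, 0, 0, 2.5, -1], [0.62, -0.33, 0, 0, 0, 5, -1], [0.94, -0.47, 0, 0, 0, 7.5, -1], [1.26, -0.6, 0, 0, 0, 10, -1], [1.59, -0.71, 0, 0, 0, 12.5, -1], [1.93, -0.81, 0, 0, 0, 15, -1], [2.27, -0.9, 0, 0, 0, 17.5, -1], [2.61, -0.97, 0, 0, 0, 20, -1], [2.96, -1.02, 0, 0, 0, 22.5, -1], [3.3, -1.06, 0, 0, 0, 25, -1], [3.65, -1.09, 0, 0, 0, 27.5, -1], [4.0, -1.1, 0, 0, 0, 30, -1], [4.35, -1.09, 0, 0, 0, 32.5, -1], [4.7, -1.07, 0, 0, 0, 35, -1], [4.9, -1.05, 0, 0, 0, 36.5, -1], [4.9, -1.05, 0, 0, 0, 36.5, -1]]}}

```text
t: 6.78
ee_pos: [571.9, -183.0, 48.5]
orientation: [-2.117, -2.318, 0.003]
ft_force: [-6.0, 0.9, 6.3]
width: 15.8
grasp_force: 30.0
```

Request:
{"api": "servo_tool", "payload": {"increments": [[0.14, 0.02, 0, 0, 0, 1, -1], [0.28, 0.04, 0, 0, 0, 2, -1], [0.28, 0.04, 0, 0, 0, 2, -1]]}}

```text
t: 7.03
ee_pos: [574.4, -182.7, 48.5]
orientation: [-2.076, -2.353, 0.003]
ft_force: [-6.7, -0.4, 6.8]
width: 15.2
grasp_force: 30.0
```

Request:
{"api": "servo_tool", "payload": {"increments": [[0.14, 0.03, 0, 0, 0, 1, -1], [0.14, 0.03, 0, 0, 0, 1, -1]]}}

```text
t: 7.2
ee_pos: [575.8, -182.5, 48.6]
orientation: [-2.056, -2.371, 0.003]
ft_force: [-7.1, -0.4, 6.4]
width: 15.3
grasp_force: 30.0
```

Request:
{"api": "servo_tool", "payload": {"increments": [[0.14, 0.03, 0, 0, 0, 1, -1], [0.27, 0.06, 0, 0, 0, 2, -1], [0.27, 0.06, 0, 0, 0, 2, -1]]}}

```text
t: 7.45
ee_pos: [578.5, -182.2, 48.6]
orientation: [-2.014, -2.407, 0.003]
ft_force: [-7.8, -2.5, 4.8]
width: 15.5
grasp_force: 30.0
```

Request:
{"api": "servo_tool", "payload": {"increments": [[0.14, 0.03, 0, 0, 0, 1, -1], [0.14, 0.03, 0, 0, 0, 1, -1]]}}

```text
t: 7.62
ee_pos: [579.9, -181.9, 48.6]
orientation: [-1.993, -2.425, 0.003]
ft_force: [-7.1, -2.2, 6.1]
width: 15.7
grasp_force: 30.0
```

Run:
```python
from h import *
o=ctrl.get_obs();print(o['t'],o['ee_pos'],o['ft_force'],o['moment'])
r=o['ee_pos'][:2]-[565,-103.5];print(np.degrees(np.arctan2(r[1],r[0]))%360)
snap('top','top2.png');snap('wrist','w3.png')
a=cv2.resize(cv2.imread('pics/w3.png')[:260],(640,325))
cv2.imwrite('pics/w3b.png',a)
```

```text
7.6167 [ 579.85750823 -181.9024       48.56347566] [-7.14489207 -2.17171536  6.06783252] [-0.34763808  1.03974178 -0.17008182]
280.7304936070275
{'fx': 388.2225325137155, 'fy': 388.2225325137155, 'cx': 248.3275932982352, 'cy': 192.63269395448904}
{'fx': 266.5118069213527, 'fy': 266.5118069213527, 'cx': 250.60532662958346, 'cy': 189.4726059703848}
```

View pics/w3b.png

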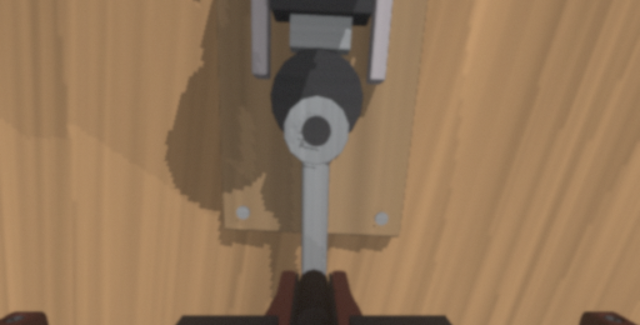

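The lever, at (316,130) to (316,290), now lies along the board axis, so it's at about 1.55 rad. I'll nudge it until it reaches the stop.

Request:
{"api": "servo_tool", "payload": {"increments": [[0.14, 0.03, 0, 0, 0, 1, -1], [0.27, 0.06, 0, 0, 0, 2, -1], [0.27, 0.06, 0, 0, 0, 2, -1]]}}

```text
t: 7.97
ee_pos: [580.0, -181.5, 48.4]
orientation: [-1.947, -2.456, 0.008]
ft_force: [-15.5, -4.6, 13.3]
width: 15.2
grasp_force: 30.0
```

Request:
{"api": "servo_tool", "payload": {"increments": [[0.14, 0.03, 0, 0, 0, 1, -1], [0.27, 0.06, 0, 0, 0, 2, -1], [0.27, 0.06, 0, 0, 0, 2, -1]]}}

```text
t: 8.22
ee_pos: [580.1, -181.1, 48.2]
orientation: [-1.901, -2.487, 0.012]
ft_force: [-24.4, -7.7, 19.0]
width: 15.6
grasp_force: 30.0
```

The lever is against its stop. I'll relax the push, release, rise, and go near the lid for a fresh measurement.

Request:
{"api": "servo_tool", "payload": {"increments": [[-0.3, -0.06, 0, 0, 0, -2, -1], [-0.5, -0.1, 0, 0, 0, -4, -1], [-0.5, -0.1, 0, 0, 0, -4, 0], [-0.5, -0.1, 0, 0, 0, -4, 1], [-0.5, -0.1, 0, 0, 0, -4, 1], [-0.5, -0.1, 0, 0, 0, -4, 1], [-0.5, -0.1, 0, 0, 0, -4, 1], [-0.5, -0.1, 3, 0, 0, -4, 1], [-0.5, -0.1, 7, 0, 0, -4, 1], [-0.5, -0.1, 11, 0, 0, -4, 1], [-0.5, -0.1, 15, 0, 0, -4, 1], [-1, 4, 18, 0, 0, -4, 1], [-1.5, 8, 20, 0, 0, -4, 1], [-2, 12, 20, 0, 0, -4, 1], [-2, 12, 20, 0, 0, -4, 1], [-2, 12, 20, 0, 0, -4, 1], [-2, 12, 20, 0, 0, -4, 1]]}}

```text
t: 9.63
ee_pos: [567.2, -60.3, 248.5]
orientation: [1.993, 2.428, -0.001]
ft_force: [-0.3, -0.1, 0.1]
width: 87.8
grasp_force: 0.0
```

Run:
```python
from h import *
o=ctrl.get_obs();print(o['t'],o['ee_pos'],o['ft_force'],o['width'],o['qpos'].round(2),R.from_rotvec(o['orientation']).as_matrix().round(3))
snap('top','top3.png');snap('wrist','w4.png')
```

```text
9.6333 [567.17835717 -60.27940359 248.46777232] [-0.27718397 -0.07157833  0.07329985] 87.76547456047379 [-0.13  0.31  1.73 -0.    1.1  -0.32] [[-0.195  0.981 -0.   ]
 [ 0.981  0.195 -0.001]
 [-0.    -0.    -1.   ]]
{'fx': 388.2225325137155, 'fy': 388.2225325137155, 'cx': 248.3275932982352, 'cy': 192.63269395448904}
{'fx': 266.5118069213527, 'fy': 266.5118069213527, 'cx': 250.60532662958346, 'cy': 189.4726059703848}
```

View pics/w4.png

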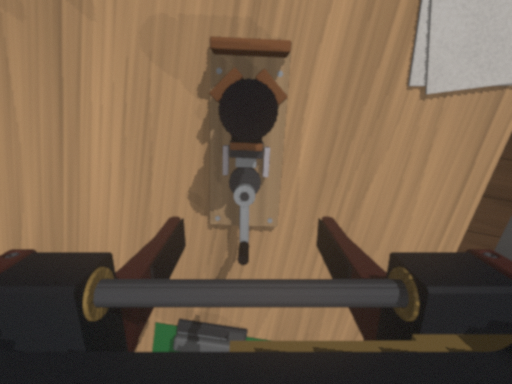

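The lever lies along the clamp axis, from (244,195) to (243,250), so it's locked. The lid is at about (248.5,109), with edges at 219 and 278. Locating it now.

Run:
```python
from h import *
im=cv2.imread('pics/w4.png');g=im.max(2)
m=(g<45).astype(np.uint8);m[:70]=0;m[160:]=0;m[:,:205]=0;m[:,292:]=0
for v in range(76,146,6):
    u=np.where(m[v])[0]; print(v,u.min() if len(u) else None,u.max() if len(u) else None)
for v in(108,109,110): print(pix2z('w4.png',248.5,v,114))
for u in (219,278): print(pix2z('w4.png',u,109,114))
print('knob',pix2z('w4.png',243,256,84))
t=cv2.imread('pics/top3.png').max(2)
for v in range(170,200,3): print(v,t[v,222:255])
```

```text
76 None None
82 236 259
88 228 267
94 224 272
100 221 274
106 220 276
112 220 275
118 221 273
124 224 271
130 229 267
136 232 260
142 256 256
[548.2  17.  114. ]
[548.4  16.  114. ]
[548.6  15.  114. ]
[517.6   9.9 114. ]
[579.2  22.2 114. ]
knob [ 578.  -174.9   84. ]
170 [201 200 199 201 201 199 200 202 201 201 201 197 191 182 179 175 160 121
 126 165 178 178 169 140 111 130 168 186 186 183 179 173 173]
173 [182 172 173 179 182 181 169 152 144 145 149 169 183 179 178 170 143 113
 144 171 180 177 164 128 110 138 170 179 179 179 180 180 180]
176 [179 178 177 171 159 146 137 118  90  81 118 168 179 177 175 158 117 126
 166 177 178 171 145 113 120 158 178 180 181 180 174 169 179]
179 [143 149 150 142 133 114  91  72  72  99 145 175 181 178 169 145 117 145
 173 179 178 165 139 145 168 173 192 196 196 194 191 190 189]
182 [141 141 139 136 124  95  81  78  88 130 177 183 183 180 163 123 129 168
 182 181 174 152 125 120 126 156 195 203 200 199 198 195 193]
185 [130 135 134 122 105  90  88  88 112 150 181 185 183 174 150 124 150 178
 184 182 169 141 121 119 122 127 155 196 204 204 201 202 200]
188 [136 131 126 123 123 112  98 100 138 181 187 183 182 169 133 134 171 182
 184 178 156 126 114 116 119 122 150 187 201 202 203 202 201]
191 [130 129 129 129 128 132 135 131 151 184 186 184 180 162 130 148 176 185
 181 172 142 117 117 116 116 121 143 177 188 188 190 188 189]
194 [132 136 140 140 138 132 135 156 182 185 184 183 172 140 137 170 182 183
 178 164 132 117 113 111 114 131 162 178 181 182 183 182 182]
197 [129 132 139 142 140 142 143 161 183 184 183 180 164 134 142 173 183 180
 172 145 119 110 109 111 122 142 142 136 127 119 114 111 110]
```

Lid centre is (547.8, 15.8). That agrees with the clamp's geometry: pivot plus 120 mm gives (547.7, 15.3). I'll go over it, descend and close.

Request:
{"api": "servo_tool", "payload": {"increments": [[-0.6, 2.5, 0, 0, 0, 0, 1], [-1.2, 5, -2, 0, 0, 0, 1], [-1.9, 7.6, -5, 0, 0, 0, 1], [-1.9, 7.6, -8, 0, 0, 0, 1], [-1.9, 7.6, -10.5, 0, 0, 0, 1], [-1.9, 7.6, -11.5, 0, 0, 0, 1], [-1.9, 7.6, -11.5, 0, 0, 0, 1], [-1.9, 7.6, -12, 0, 0, 0, 1], [-1.9, 7.6, -13, 0, 0, 0, 1], [-1.9, 7.6, -14, 0, 0, 0, 1], [-1.9, 7.6, -15, 0, 0, 0, 1], [-1.9, 7.6, -16, 0, 0, 0, 1], [-1.9, 7.6, -16.5, 0, 0, 0, 1], [-1.9, 7.6, -16.5, 0, 0, 0, 1], [-1.9, 7.6, -16.5, 0, 0, 0, 1]]}}

```text
t: 10.98
ee_pos: [547.9, 15.7, 83.3]
orientation: [-1.995, -2.426, 0.001]
ft_force: [1.1, -0.1, 1.1]
width: 87.6
grasp_force: 0.0
```

Request:
{"api": "servo_tool", "payload": {"increments": [[0, 0, 0, 0, 0, 0, -1], [0, 0, 0, 0, 0, 0, -1], [0, 0, 0, 0, 0, 0, -1], [0, 0, 0, 0, 0, 0, -1], [0, 0, 0, 0, 0, 0, -1], [0, 0, 0, 0, 0, 0, -1], [0, 0, 0, 0, 0, 0, -1]]}}

```text
t: 11.57
ee_pos: [548.4, 15.7, 84.1]
orientation: [1.995, 2.426, 0.001]
ft_force: [-0.4, -0.0, 4.5]
width: 64.4
grasp_force: 30.0
```

Run:
```python
from h import *
o=ctrl.get_obs();print({k:np.round(v,2) for k,v in o.items()})
```

```text
{'t': np.float64(11.57), 'qpos': array([ 0.01,  0.51,  1.88,  0.  ,  0.74, -0.19]), 'qvel': array([ 0.,  0.,  0.,  0., -0., -0.]), 'joint_torque': array([-1.700e-01, -4.915e+01, -1.807e+01, -0.000e+00, -7.000e-02,
        1.000e-02]), 'ee_pos': array([548.43,  15.67,  84.07]), 'orientation': array([2.  , 2.43, 0.  ]), 'ft_force': array([-0.42, -0.03,  4.55]), 'moment': array([-0.01,  0.1 ,  0.02]), 'grasp_force': np.float64(30.0), 'width': np.float64(64.36)}
```

The fingers hold the lid, 64.4 mm wide. Now I'll unscrew and watch the moment.

Request:
{"api": "servo_tool", "payload": {"increments": [[0, 0, 0, 0, 0, 2, -1], [0, 0, 0, 0, 0, 4, -1], [0, 0, 0, 0, 0, 6, -1], [0, 0, 0, 0, 0, 8, -1], [0, 0, 0, 0, 0, 10, -1], [0, 0, 0, 0, 0, 12, -1], [0, 0, 0, 0, 0, 14, -1], [0, 0, 0, 0, 0, 16, -1], [0, 0, 0, 0, 0, 18, -1], [0, 0, 0, 0, 0, 20, -1]]}}

```text
t: 12.4
ee_pos: [547.3, 16.3, 84.1]
orientation: [-1.543, -2.735, -0.001]
ft_force: [-3.7, 4.9, 8.4]
width: 64.6
grasp_force: 30.0
```

Run:
```python
from h import *
o=ctrl.get_obs();print({k:np.round(v,2) for k,v in o.items()})
snap('wrist','w5.png')
```

```text
{'t': np.float64(12.4), 'qpos': array([ 0.01,  0.51,  1.88,  0.  ,  0.75, -0.54]), 'qvel': array([ 0.  ,  0.  , -0.  , -0.  ,  0.  , -0.42]), 'joint_torque': array([ -1.76, -47.28, -19.44,  -1.11,  -1.15,   0.1 ]), 'ee_pos': array([547.32,  16.33,  84.09]), 'orientation': array([-1.54, -2.73, -0.  ]), 'ft_force': array([-3.66,  4.87,  8.36]), 'moment': array([ 0.67,  0.65, -0.42]), 'grasp_force': np.float64(30.0), 'width': np.float64(64.58)}
{'fx': 266.5118069213527, 'fy': 266.5118069213527, 'cx': 250.60532662958346, 'cy': 189.4726059703848}
```

View pics/w5.png

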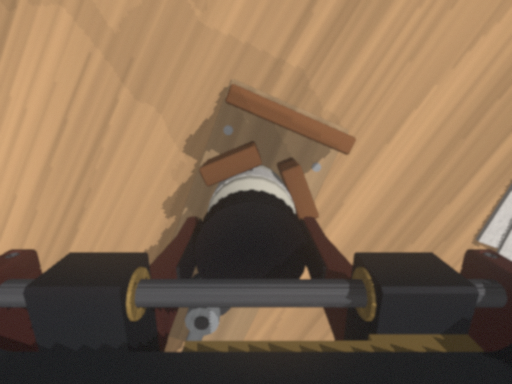

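The lid is between the fingers, the jar is seated in the V, and the moment of −0.42 N m matches the thread torque. Continuing.

Request:
{"api": "servo_tool", "payload": {"increments": [[0, 0, 0, 0, 0, 2.5, -1], [0, 0, 0, 0, 0, 5, -1], [0, 0, 0, 0, 0, 7.5, -1], [0, 0, 0, 0, 0, 10, -1], [0, 0, 0, 0, 0, 12.5, -1], [0, 0, 0, 0, 0, 15, -1], [0, 0, 0, 0, 0, 17.5, -1], [0, 0, 0, 0, 0, 20, -1], [0, 0, 0, 0, 0, 22.5, -1], [0, 0, 0, 0, 0, 25, -1], [0, 0, 0, 0, 0, 27.5, -1], [0, 0, 0, 0, 0, 30, -1], [0, 0, 0, 0, 0, 32.5, -1], [0, 0, 0, 0, 0, 35, -1], [0, 0, 0, 0, 0, 37.5, -1], [0, 0, 0, 0, 0, 40, -1]]}}

```text
t: 13.78
ee_pos: [547.4, 16.1, 84.1]
orientation: [-0.514, -3.098, -0.001]
ft_force: [-3.8, 2.6, 8.4]
width: 64.7
grasp_force: 30.0
```

Run:
```python
from h import *
o=ctrl.get_obs();print({k:np.round(v,2) for k,v in o.items() if k!='qvel'})
```

```text
{'t': np.float64(13.78), 'qpos': array([ 0.01,  0.51,  1.88,  0.  ,  0.75, -1.24]), 'joint_torque': array([ -0.75, -47.32, -19.31,  -0.85,  -1.06,   0.24]), 'ee_pos': array([547.39,  16.06,  84.11]), 'orientation': array([-0.51, -3.1 , -0.  ]), 'ft_force': array([-3.81,  2.6 ,  8.35]), 'moment': array([ 0.53,  0.56, -0.47]), 'grasp_force': np.float64(30.0), 'width': np.float64(64.7)}
```

Request:
{"api": "servo_tool", "payload": {"increments": [[0, 0, 0, 0, 0, 2.5, -1], [0, 0, 0, 0, 0, 5, -1], [0, 0, 0, 0, 0, 7.5, -1], [0, 0, 0, 0, 0, 10, -1], [0, 0, 0, 0, 0, 12.5, -1], [0, 0, 0, 0, 0, 15, -1], [0, 0, 0, 0, 0, 17, -1], [0, 0, 0, 0, 0, 17, -1]]}}

```text
t: 14.45
ee_pos: [547.5, 16.0, 84.2]
orientation: [-0.05, -3.14, -0.001]
ft_force: [-3.5, 1.1, 8.1]
width: 64.2
grasp_force: 30.0
```

Run:
```python
from h import *
o=ctrl.get_obs();print({k:np.round(v,2) for k,v in o.items() if k!='qvel'})
```

```text
{'t': np.float64(14.45), 'qpos': array([ 0.01,  0.51,  1.88,  0.  ,  0.75, -1.53]), 'joint_torque': array([ -0.73, -47.35, -19.26,  -0.7 ,  -1.06,  -0.76]), 'ee_pos': array([547.49,  15.98,  84.15]), 'orientation': array([-0.05, -3.14, -0.  ]), 'ft_force': array([-3.53,  1.06,  8.12]), 'moment': array([ 0.5 ,  0.59, -0.31]), 'grasp_force': np.float64(30.0), 'width': np.float64(64.16)}
```

Request:
{"api": "servo_tool", "payload": {"increments": [[0, 0, 0, 0, 0, 2, -1], [0, 0, 0, 0, 0, 4, -1], [0, 0, 0, 0, 0, 4, -1], [0, 0, 0.1, 0, 0, 4, -1], [0, 0, 0.2, 0, 0, 4, -1], [0, 0, 0.3, 0, 0, 4, -1], [0, 0, 0.3, 0, 0, 4, -1]]}}

```text
t: 15.03
ee_pos: [547.5, 15.6, 86.4]
orientation: [0.059, -3.14, 0.0]
ft_force: [-2.5, 0.8, -1.3]
width: 64.5
grasp_force: 30.0
```

Request:
{"api": "servo_tool", "payload": {"increments": [[0, 0, 0.1, 0, 0, 0, -1], [0, 0, 0.2, 0, 0, 0, -1], [0, 0, 0.3, 0, 0, 0, -1], [0, 0, 0.3, 0, 0, 0, -1]]}}

```text
t: 15.37
ee_pos: [548.0, 15.5, 89.9]
orientation: [0.059, -3.141, 0.0]
ft_force: [-3.1, -0.8, -1.1]
width: 64.5
grasp_force: 30.0
```

Request:
{"api": "servo_tool", "payload": {"increments": [[0, 0, 0.3, 0, 0, 0, -1], [0, 0, 0.6, 0, 0, 0, -1], [0, 0, 1.0, 0, 0, 0, -1], [0, 0, 1.4, 0, 0, 0, -1], [0, 0, 1.8, 0, 0, 0, -1], [0, 0, 2.2, 0, 0, 0, -1], [0, 0, 2.6, 0, 0, 0, -1], [0, 0, 3.0, 0, 0, 0, -1], [0, 0, 3.4, 0, 0, 0, -1], [0, 0, 3.7, 0, 0, 0, -1], [0, 0, 3.9, 0, 0, 0, -1], [0, 0, 3.9, 0, 0, 0, -1], [0, 0, 3.9, 0, 0, 0, -1], [0, 0, 3.9, 0, 0, 0, -1], [0, 0, 3.9, 0, 0, 0, -1]]}}

```text
t: 16.62
ee_pos: [547.9, 15.6, 128.4]
orientation: [0.058, -3.141, -0.0]
ft_force: [-1.3, 0.4, -0.4]
width: 64.4
grasp_force: 30.0
```

Run:
```python
from h import *
o=ctrl.get_obs();print({k:np.round(v,2) for k,v in o.items()})
snap('scene','sc2.png')
a=cv2.imread('pics/sc2.png')[130:260,180:320];b=cv2.imread('pics/sc1.png')[130:260,180:320]
cv2.imwrite('pics/sc2b.png',cv2.resize(np.hstack([b,a]),(800,372),interpolation=cv2.INTER_CUBIC))
```

```text
{'t': np.float64(16.62), 'qpos': array([ 0.01,  0.44,  1.87,  0.  ,  0.83, -1.6 ]), 'qvel': array([-0.,  0., -0., -0.,  0., -0.]), 'joint_torque': array([ 0.000e+00, -4.983e+01, -2.146e+01, -1.000e-02,  7.000e-02,
       -0.000e+00]), 'ee_pos': array([547.93,  15.63, 128.42]), 'orientation': array([ 0.06, -3.14, -0.  ]), 'ft_force': array([-1.31,  0.4 , -0.43]), 'moment': array([ 0.02, -0.04, -0.03]), 'grasp_force': np.float64(30.0), 'width': np.float64(64.37)}
{'fx': 379.3717900921238, 'fy': 379.3717900921238, 'cx': 255.714905762562, 'cy': 194.3522814405982}
```

View pics/sc2b.png

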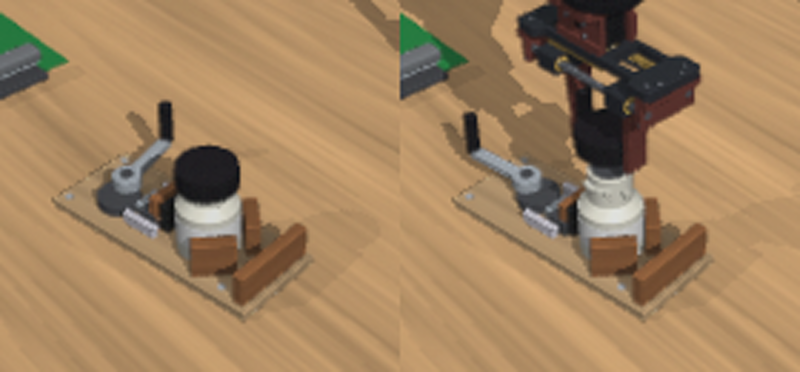

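The lid is in the gripper above the bare neck, the jar sits in the V, and the lever is locked. By the lift distance, the gap is about 24 mm. Handing in.

```bash
python3 -c "
from workcell import ctrl
print(ctrl.close_job())"
```

```text
the job is handed in; nothing more can be done
None
```

The lever is at its stop with the jar locked in the clamp, and the lid was turned about 81° and is held level about 24 mm above the jar's mouth; I handed the job in at about 17 s, with no verdict returned.

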